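# Lock off the workshop isolator bank

### The arm

A 6-joint arm with a two-finger parallel gripper is mounted at the origin on the work surface. World frame = base frame: x ahead of the robot, y to its left, z up, the work surface at z = 0. Lengths are in m, angles in rad, forces in N, time in s.
With the tool pointing down it reaches from about 0.375 to 0.975 m from the base axis. Payload 3.8 kg.
Tool frame: the origin (TCP) lies on the centre line of the jaws, within the pads' length; the fingertips stand 17 mm ahead of it and the grasp point (between the pads) lies 2 mm behind it (bot.tip_extent is the distance from the TCP to the fingertips, in m); z points along the fingers, y is the line along which they close (so a half turn about z gives the same grasp; the last joint's range is limited). The gripper opens to 85 mm and grips with 20 to 120 N. Pads are 22 mm wide; open, the fingers measure 114 mm over their backs; the gripper's body (76 mm by 85 mm) begins 54 mm behind the grasp point. The pads swing forward as they close: fully open they stand 13 mm farther back than shut.
Start: joints at [-1.189, 0.264, 1.604, -0, 1.274, -0.037], TCP at [0.274, -0.617, 0.248] pointing down, gripper open.
Joint ranges: [-2.63, 2.63], [-0.94, 2.18], [0.31, 2.57], [-1.31, 4.45], [0, 2.66], [-2.55, 2.55]. Speed limits (rad/s): [2.57, 2.57, 3.14, 3.14, 3.14, 3.14].

### API

Orientations are given as a rotation vector (axis times angle).
In Python, from workcell import readout, read_camera, finish_job, bot gives the robot as it stands.
- The arm moves only by the tool jog_arm, never from a script. Its argument "deltas" is one flat list of numbers, 7 for each row, row after row: the shift along the tool's x, y, z in m, then the turn, a rotation vector about the tool's x, y, z in degrees, then the gripper command: -1 is shut, 1 is fully open, values between are in proportion. A call has 1 to 8 rows; each row is the pose to reach, as a shift and turn from the pose commanded when the call began, along the tool's axes at that moment; what a row does not reach only later rows make up. A row lasts 1/10 s, in which the tool goes at most 50 mm and 8.59 degrees, less where a joint would pass 70% of its speed; a pose out of reach is approached as far as the arm can. A call with a gripper value outside its range is refused whole. The fingers move at their own pace and stop on an object; "squeeze" is the grip in N (left out, the last holds). Time passes only in rows, so rows that repeat a pose let the fingers close. It gives the time, the measured TCP pose, the force, the opening and the grip force at its end, in the units of the state.
- readout.read_state(): the state, without advancing time (a new reading comes with each control period).
- read_camera(name): name is "side" or "top" or "wrist"; returns a dict with "color" (384x512x3 uint8, blue, green, red), "fx", "fy", "cx", "cy" (pixels), "dist" ([k1, k2, p1, p2, k3] as OpenCV has them; the pictures are not rectified), "origin" and "attitude" of the camera in the world. Camera axes: x right, y down, z forward; pixel columns grow to the right and rows downward; lengths in m; the calibration is good to about 2 mm. A picture is of the moment at which its call begins. There is no depth.
- finish_job(): hands the job in; it is judged then, once.
The state is a dict: "time": time; "q": joint angles; "joint_vel": joint speeds; "joint_torque": joint torques, N m; "tool_pos": TCP position; "tcp_rot": TCP orientation; "wrist_force": force on the tool from outside, world axes, zero at the start; "torque": the same for the moment, N m; "width": opening from 0.0 (shut) to 1.0 (fully open); "grip_force": force on a finger pad.
Only numpy, scipy, OpenCV 4.12 (cv2) and the standard library are available. Lean on these libraries where they do the work, as an engineer would, in place of code of your own. Each camera call takes 0.05 s, during which the arm holds its last target. There are 200 camera calls.

### The job

Lock off the isolator bank: throw all three levers fully over, away from you, feeling for the order that the interlock allows and never forcing a blocked one (a firm finger push is plenty). Then pull the steel locking bar out from under the low wooden shelf by its end, take it again by the middle and lay it gently, not dropped, right down into the two brackets in front of the levers so that none can come back. Leave the jar, the hammer and the paint can where they are.

Things in the scene. Friction and masses are not known exactly. Their poses are not given: they have to be found in the camera images.
- bank: Grey steel box 210 x 250 x 50 mm fixed to the bench, three levers in a row, two dark brackets on its robot side. Origin: centre of its underside; x = the way the levers are thrown (away from the robot), y left along the row. A hidden interlock lets the levers over in one order only, different each time; a lever is locked over once the next is thrown. Load no lever with over 80 N.
- lever_left (a joint): Left lever, seen from the robot. 0 rad = leaning 34 deg to the robot (start), 1.2 = at its stop, leaning 34 deg away; over 1.05 is fully over. Axis level along bank y, 50 mm above the bench at bank x 0, y +55 mm. 12 mm rod 140 mm long, last 55 mm a black handle 22 mm thick. Free: 3 N at the tip, stays where left. Blocked: stops hard after 0.15 rad (20 mm at the tip); 10 to 15 N tells (a sharp first touch also gives 10 N).
- lever_middle (a joint): Middle lever, seen from the robot. 0 rad = leaning 34 deg to the robot (start), 1.2 = at its stop, leaning 34 deg away; over 1.05 is fully over. Axis level along bank y, 50 mm above the bench at bank x 0, y 0. 12 mm rod 140 mm long, last 55 mm a black handle 22 mm thick. Free: 3 N at the tip, stays where left. Blocked: stops hard after 0.15 rad (20 mm at the tip); 10 to 15 N tells (a sharp first touch also gives 10 N).
- lever_right (a joint): Right lever, seen from the robot. 0 rad = leaning 34 deg to the robot (start), 1.2 = at its stop, leaning 34 deg away; over 1.05 is fully over. Axis level along bank y, 50 mm above the bench at bank x 0, y -55 mm. 12 mm rod 140 mm long, last 55 mm a black handle 22 mm thick. Free: 3 N at the tip, stays where left. Blocked: stops hard after 0.15 rad (20 mm at the tip); 10 to 15 N tells (a sharp first touch also gives 10 N).
- left_tip (a point): End of the left lever's handle, on its axis; 166 mm above the bench and 79 mm on the robot side of its turning axis at joint 0.
- middle_tip (a point): End of the middle lever's handle, on its axis; as for the left.
- right_tip (a point): End of the right lever's handle, on its axis; as for the left.
- keeper (a point): Where the bar's centre lies when home: bank x -44 mm, y 0, 108 mm above the bench; axes as the bank's, bar along y. Brackets at y 68 to 110 mm either side: channels open above and to the middle, floor 94 mm above the bench, 35 mm wide, walls to 128 mm, flared to 137 mm, end walls at y +-106 mm. For |y| under 68 mm there is finger room both sides of the bar once the levers are over.
- bar_center (a point): Centre of the loose locking bar: plain steel, square, 200 x 28 x 28 mm, black rubber ends, 0.25 to 0.5 kg; x along its length. It lies flat on the bench, most of it under the wooden shelf; 36 to 44 mm of its +x end stands out on the shelf's far side from the robot.
- bar: The same locking bar; origin in the middle of its underside.
- riser: Low wooden shelf fixed to the bench, 180 x 180 mm, 54 mm high, 42 mm clear beneath, board 12 mm thick, side walls along x, open at its +x and -x ends. Origin: centre of its footprint on the bench; +x is the way the bar comes out. The bar must come out about 160 mm before it is free to be lifted.
- jar: Bystander: jar 56 mm across, 75 mm high, on the back part of the shelf; origin in its underside. Leave alone.
- hammer: Bystander: hammer 260 mm long lying on the bench to the right of the bank; origin on the bench at mid-length. Leave alone.
- paint_can: Bystander: can 72 mm across, 110 mm high, beyond the bank to the left; origin in its underside. Leave alone.
Not all that is in view belongs to the job. Of the things like the bar, leave any that is red; of the rest the larger one is meant.

How it is judged:
By the outcome, as a careful person would: the job done as asked, in the order asked, and still so for the second after the job is handed in, with the robot touching nothing.
It also fails if it takes over 72 s, if anything falls off the work surface, if the arm or the gripper's body presses on something with over 40 N, if the wrist force passes 120 N, or if a joint passes its speed limit or range.

## Working session

There is one attempt and no reset: what is moved stays moved. The work goes in short steps, Python scripts to look and compute and a tool call to move; the robot and the scene stay as the last step left them, time stands still between calls to the robot, and variables do not carry over. Pictures are saved under pics/ and viewed, at most 10 in all, crops included, and the job is handed in when it is done.

Besides the shell and the picture viewer there is one more tool, called after "Emit:" by a JSON object that holds its "method" and its "body", one argument or row to a line. jog_arm: Moves the arm, as the interface text tells. Its arguments: {"type":"object","properties":{"deltas":{"type":"array"},"squeeze":{"type":"number"}},"required":["deltas"]}

```bash
ls; mkdir -p pics; cat > h.py <<'E'
import numpy as np, cv2
from scipy.spatial.transform import Rotation as R
from workcell import readout, read_camera, finish_job, bot
E
python3 - <<'E'
from h import *
import pickle
a={}
for n in("top","side"):
    c=read_camera(n);a[n]=c;cv2.imwrite(f"pics/{n}0.png",c["color"]);print({k:v for k,v in c.items() if k!="color"})
pickle.dump(a,open("c0.pkl","wb"))
print(readout.read_state())
E
```

```text
pics
{'fx': 386.78992446176704, 'fy': 386.78992446176704, 'cx': 265.63225170777537, 'cy': 190.84491391241025, 'dist': array([-0.00585729,  0.        ,  0.        ,  0.        ,  0.        ]), 'origin': array([0.37870824, 0.02475845, 1.16445182]), 'attitude': array([-2.17167044,  2.16522024, -0.06185354])}
{'fx': 444.70758964897294, 'fy': 444.70758964897294, 'cx': 263.21517009640195, 'cy': 189.34371368630343, 'dist': array([-0.10749077,  0.        ,  0.        ,  0.        ,  0.        ]), 'origin': array([-0.1500819 ,  0.94213692,  0.72927961]), 'attitude': array([-0.68503553,  2.35558146, -1.39871826])}
{'time': 0.1, 'q': array([-1.18888445e+00,  2.64698894e-01,  1.60524080e+00, -2.47405565e-05,
        1.27368004e+00, -3.68901183e-02]), 'joint_vel': array([-0.00045653, -0.00183009, -0.0029392 ,  0.00135556,  0.00056427,
        0.00110493]), 'joint_torque': array([ 5.86460264e-04, -5.16706824e+01, -3.68590450e+01, -5.54731480e-05,
        6.27710469e-03, -1.32387635e-05]), 'tool_pos': array([ 0.27426577, -0.61608986,  0.24707046]), 'tcp_rot': array([-3.07101465e+00, -6.52652357e-01,  5.82803393e-04]), 'wrist_force': array([-0.135821  ,  0.21606084,  0.31670838]), 'torque': array([-0.06994621,  0.04538285, -0.03643802]), 'grip_force': 0.0, 'width': 0.9996148140548922}
```

View pics/top0.png

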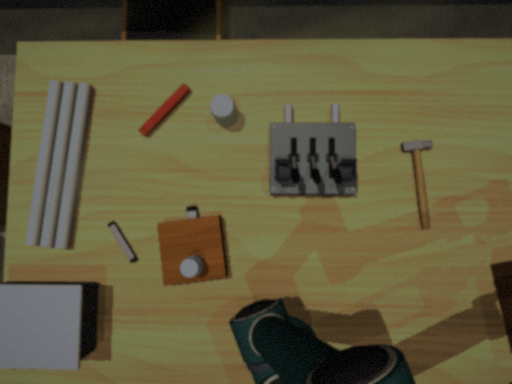

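View pics/side0.png

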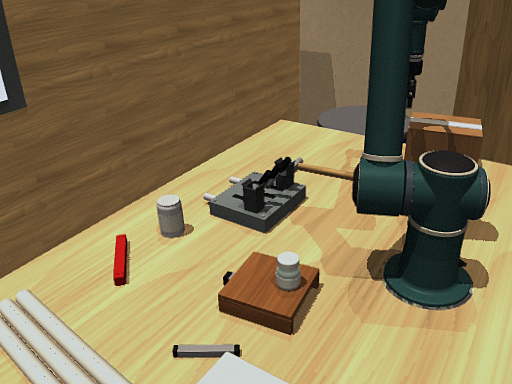

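Top view: the bank is at about (313,160), the shelf at (193,250) with the jar at (192,266), the can at (223,107) and the hammer at (420,185). Things that could be taken for the bar are the end sticking out of the shelf (192,211), the red bar (165,110) and the small grey bar (122,241). I choose (192,211): it isn't red, it's the larger grey one, and it lies under the shelf. I'll check it in a close crop.

```bash
python3 - <<'E'
from h import *
import pickle
a=pickle.load(open("c0.pkl","rb"))["top"]["color"]
l=cv2.resize(a[195:295,150:240],None,fx=4,fy=4,interpolation=cv2.INTER_CUBIC)
r=cv2.resize(a[100:200,262:362],None,fx=4,fy=4,interpolation=cv2.INTER_CUBIC)
im=np.clip(np.hstack([l,r])*1.6,0,255).astype(np.uint8)
cv2.imwrite("pics/crop1.png",im)
E
```

```text
(no output)
```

View pics/crop1.png

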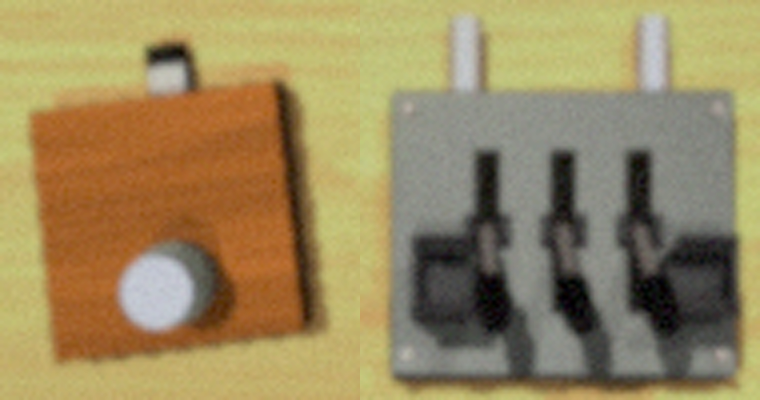

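The crop shows the grey steel bar with its black end standing out of the shelf's far edge, at about crop (168,65). That is the right one. Now I'll fit the poses.

```bash
cat >> h.py <<'E'
def ray(c,uv):
    K=np.array([[c["fx"],0,c["cx"]],[0,c["fy"],c["cy"]],[0,0,1]])
    p=cv2.undistortPoints(np.array(uv,float).reshape(-1,1,2),K,c["dist"]).reshape(-1,2)
    return R.from_rotvec(c["attitude"]).apply(np.c_[p,np.ones(len(p))])
def onz(c,uv,z):
    d=ray(c,uv);o=c["origin"];return o+d*((z-o[2])/d[:,2])[:,None]
def proj(c,P):
    K=np.array([[c["fx"],0,c["cx"]],[0,c["fy"],c["cy"]],[0,0,1]])
    r=R.from_rotvec(c["attitude"]).inv();P=np.atleast_2d(P)
    return cv2.projectPoints(P,r.as_rotvec(),r.apply(-c["origin"]),K,c["dist"])[0].reshape(-1,2)
def fit2(L,W):
    L=np.array(L,float);W=W[:,:2];lc,wc=L.mean(0),W.mean(0);l,w=L-lc,W-wc
    t=np.arctan2((l[:,0]*w[:,1]-l[:,1]*w[:,0]).sum(),(l*w).sum())
    M=np.array([[np.cos(t),-np.sin(t)],[np.sin(t),np.cos(t)]]);o=wc-M@lc
    return o,t,np.abs((L@M.T+o)-W).max()
E
python3 - <<'E'
from h import *
import pickle
c=pickle.load(open("c0.pkl","rb"))["top"]
b=np.array([[393,93],[731,93],[737,377],[392,377]])-[360,0]
W=onz(c,b/4+[262,100],.05)
print("bank",fit2([[.105,.125],[.105,-.125],[-.105,-.125],[-.105,.125]],W))
s=np.array([[32,112],[277,83],[304,330],[57,360]])
print("shelf",fit2([[.09,.09],[.09,-.09],[-.09,-.09],[-.09,.09]],onz(c,s/4+[150,195],.054)))
print("bar top pts",onz(c,np.array([[148,47],[186,43],[151,92],[192,90]])/4+[150,195],.028))
print("small/red",onz(c,[[122,241],[165,110]],.01))
E
```

```text
bank (array([ 0.56378292, -0.08458512]), np.float64(0.0011557055919579385), np.float64(0.0018492683388649234))
shelf (array([0.29841122, 0.26216763]), np.float64(0.12447696898885612), np.float64(0.0020871777444303463))
bar top pts [[0.42340958 0.28444936 0.028     ]
 [0.42644889 0.25630137 0.028     ]
 [0.39026633 0.28155131 0.028     ]
 [0.39185178 0.25122551 0.028     ]]
small/red [[0.32099401 0.48218015 0.01      ]
 [0.72076119 0.36260757 0.01      ]]
```

```bash
cat >> h.py <<'E'
def delta(x,y,z,yaw):  # yaw deg of tool x, tool down; returns tool-frame shift (mm) and turn (deg)
    s=readout.read_state();r=R.from_rotvec(s["tcp_rot"])
    t=R.from_euler("z",yaw,degrees=True)*R.from_rotvec([np.pi,0,0])
    print("t",s["time"],"shift",(r.inv().apply(np.array([x,y,z])-s["tool_pos"])*1000).round(1),"turn",np.degrees((r.inv()*t).as_rotvec()).round(2))
E
python3 -c "
from h import *
delta(.45,-.085,.25,0); delta(.45,-.085,.165,0)"
```

```text
t 0.1 shift [ 376.5 -413.7   -2.1] turn [-1.2e-01  2.0e-02  2.4e+01]
t 0.1 shift [ 376.5 -413.6   82.9] turn [-1.2e-01  2.0e-02  2.4e+01]
```

Emit:
{"method": "jog_arm", "body": {
  "deltas": [0.376,-0.414,-0.002,0,0,24,-1,0.376,-0.414,-0.002,0,0,24,-1,0.376,-0.414,-0.002,0,0,24,-1,0.376,-0.414,-0.002,0,0,24,-1,0.376,-0.414,-0.002,0,0,24,-1,0.376,-0.414,-0.002,0,0,24,-1,0.376,-0.414,-0.002,0,0,24,-1,0.376,-0.414,-0.002,0,0,24,-1],
  "squeeze": 60
}}

```text
time: 0.9
tool_pos: [0.3997, -0.2347, 0.2494]
tcp_rot: [-3.141, 0.001, 0.0]
wrist_force: [1.3, 0.1, -0.4]
width: -0.001
grip_force: 0.0
```

```bash
python3 -c "
from h import *
delta(.45,-.085,.165,0)"
```

```text
t 0.9 shift [  50.3 -149.7   84.4] turn [-0.02  0.01 -0.04]
```

Emit:
{"method": "jog_arm", "body": {
  "deltas": [0.05,-0.149,0,0,0,0,-1,0.05,-0.149,0,0,0,0,-1,0.05,-0.149,0,0,0,0,-1,0.05,-0.149,0,0,0,0,-1,0.05,-0.149,0.084,0,0,0,-1,0.05,-0.149,0.084,0,0,0,-1,0.05,-0.149,0.084,0,0,0,-1]
}}

```text
time: 1.6
tool_pos: [0.445, -0.087, 0.1603]
tcp_rot: [-3.139, -0.0, 0.018]
wrist_force: [-0.3, 1.0, -0.8]
width: 0.0
grip_force: 0.0
```

```bash
python3 - <<'E'
from h import *
c=read_camera("side");cv2.imwrite("pics/side1.png",cv2.resize(c["color"][130:250,180:330],None,fx=4,fy=4,interpolation=cv2.INTER_CUBIC))
s=readout.read_state();print(s["tool_pos"],s["wrist_force"])
E
```

```text
[ 0.44715736 -0.08763812  0.16320266] [-0.11372388  0.37929578  0.30757983]
```

View pics/side1.png

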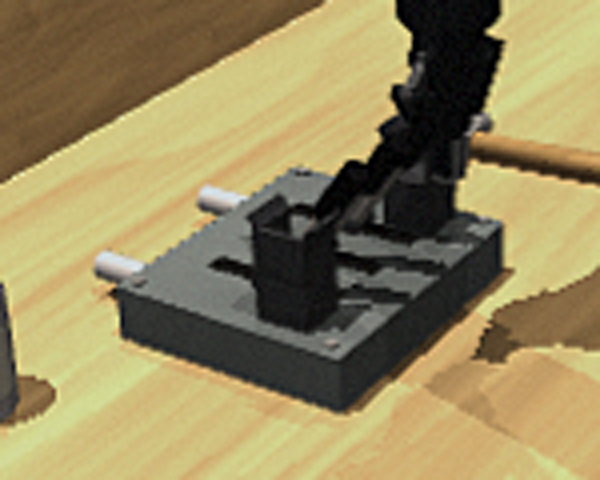

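The gripper, at crop (440,80), stands just on the robot side of the middle handle. Now I'll push gently.

Emit:
{"method": "jog_arm", "body": {
  "deltas": [0.01,0.002,0,0,0,0,-1,0.015,0.002,0,0,0,0,-1,0.02,0.002,0,0,0,0,-1,0.025,0.002,0,0,0,0,-1,0.03,0.002,0,0,0,0,-1,0.035,0.002,0,0,0,0,-1,0.038,0.002,0,0,0,0,-1,0.041,0.002,0,0,0,0,-1]
}}

```text
time: 2.45
tool_pos: [0.491, -0.0903, 0.1676]
tcp_rot: [3.141, -0.0, -0.001]
wrist_force: [-6.2, -0.2, 4.5]
width: -0.0
grip_force: 2.9
```

Emit:
{"method": "jog_arm", "body": {
  "deltas": [0.003,0,0,0,0,0,-1,0.006,0,0,0,0,0,-1,0.009,0,0,0,0,0,-1]
}}

```text
time: 2.75
tool_pos: [0.5003, -0.0903, 0.1676]
tcp_rot: [3.141, -0.0, 0.0]
wrist_force: [-5.0, 0.3, 3.4]
width: -0.005
grip_force: 2.4
```

Emit:
{"method": "jog_arm", "body": {
  "deltas": [0.012,-0.004,0,0,0,0,-1,0.024,-0.004,0,0,0,0,-1,0.036,-0.004,0,0,0,0,-1,0.048,-0.004,0,0,0,0,-1,0.06,-0.004,0,0,0,0,-1,0.072,-0.004,0,0,0,0,-1,0.08,-0.004,0,0,0,0,-1,0.085,-0.004,0,0,0,0,-1]
}}

```text
time: 3.55
tool_pos: [0.5847, -0.0858, 0.1644]
tcp_rot: [-3.141, -0.0, 0.004]
wrist_force: [-3.3, -0.6, -1.3]
width: 0.001
grip_force: 1.5
```

Emit:
{"method": "jog_arm", "body": {
  "deltas": [0.004,0,0,0,0,0,-1,0.008,0,0,0,0,0,-1,0.012,0,0,0,0,0,-1]
}}

```text
time: 3.85
tool_pos: [0.5967, -0.0858, 0.1655]
tcp_rot: [-3.142, 0.0, 0.001]
wrist_force: [-4.6, -1.1, -0.4]
width: 0.003
grip_force: 1.4
```

Emit:
{"method": "jog_arm", "body": {
  "deltas": [0.004,0,0,0,0,0,-1,0.008,0,0,0,0,0,-1,0.01,0,0,0,0,0,-1]
}}

```text
time: 4.15
tool_pos: [0.6074, -0.0858, 0.166]
tcp_rot: [3.142, -0.0, 0.001]
wrist_force: [-2.9, -0.7, -0.1]
width: -0.001
grip_force: 1.3
```

Emit:
{"method": "jog_arm", "body": {
  "deltas": [0.003,0,0,0,0,0,-1,0.006,0,0,0,0,0,-1]
}}

```text
time: 4.35
tool_pos: [0.6122, -0.0858, 0.1657]
tcp_rot: [-3.142, -0.0, 0.003]
wrist_force: [-10.6, -0.5, 3.2]
width: 0.003
grip_force: 5.4
```

The middle lever is over and at its stop. Left next.

Emit:
{"method": "jog_arm", "body": {
  "deltas": [-0.05,0,0,0,0,0,-1,-0.1,0,0,0,0,0,-1,-0.15,0,0,0,0,0,-1,-0.165,0,0,0,0,0,-1,-0.165,-0.056,0,0,0,0,-1,-0.165,-0.056,0,0,0,0,-1,-0.165,-0.056,0,0,0,0,-1]
}}

```text
time: 5.05
tool_pos: [0.4492, -0.0289, 0.1668]
tcp_rot: [3.141, 0.004, 0.006]
wrist_force: [0.6, -0.6, -0.1]
width: 0.0
grip_force: 0.0
```

Emit:
{"method": "jog_arm", "body": {
  "deltas": [0.01,0,0,0,0,0,-1,0.016,0,0,0,0,0,-1,0.021,0,0,0,0,0,-1,0.025,0,0,0,0,0,-1,0.029,0,0,0,0,0,-1,0.033,0,0,0,0,0,-1,0.036,0,0,0,0,0,-1,0.038,0,0,0,0,0,-1]
}}

```text
time: 5.85
tool_pos: [0.4848, -0.0302, 0.1654]
tcp_rot: [-3.141, 0.001, 0.007]
wrist_force: [-7.4, 0.6, 5.5]
width: -0.002
grip_force: 3.2
```

Emit:
{"method": "jog_arm", "body": {
  "deltas": [0.003,0,0,0,0,0,-1,0.005,0,0,0,0,0,-1]
}}

```text
time: 6.05
tool_pos: [0.49, -0.0303, 0.1654]
tcp_rot: [-3.141, 0.001, 0.006]
wrist_force: [-6.6, 0.3, 5.0]
width: -0.001
grip_force: 2.9
```

Emit:
{"method": "jog_arm", "body": {
  "deltas": [0.003,0,0,0,0,0,-1,0.006,0,0,0,0,0,-1,0.009,0,0,0,0,0,-1]
}}

```text
time: 6.35
tool_pos: [0.4992, -0.0303, 0.1654]
tcp_rot: [-3.141, 0.001, 0.005]
wrist_force: [-3.4, -0.1, 4.1]
width: -0.004
grip_force: 2.5
```

Left is free. I'll continue with it.

Emit:
{"method": "jog_arm", "body": {
  "deltas": [0.012,0,0,0,0,0,-1,0.024,0,0,0,0,0,-1,0.036,0,0,0,0,0,-1,0.048,0,0,0,0,0,-1,0.06,0,0,0,0,0,-1,0.072,0,0,0,0,0,-1,0.084,0,0,0,0,0,-1,0.092,0,0,0,0,0,-1]
}}

```text
time: 7.15
tool_pos: [0.592, -0.0299, 0.1643]
tcp_rot: [-3.142, 0.0, 0.004]
wrist_force: [-4.4, -0.4, -0.7]
width: 0.001
grip_force: 1.5
```

Emit:
{"method": "jog_arm", "body": {
  "deltas": [0.004,0,0,0,0,0,-1,0.008,0,0,0,0,0,-1,0.012,0,0,0,0,0,-1,0.015,0,0,0,0,0,-1,0.018,0,0,0,0,0,-1]
}}

```text
time: 7.65
tool_pos: [0.6101, -0.0298, 0.166]
tcp_rot: [3.142, -0.0, 0.001]
wrist_force: [-3.1, -1.3, -0.5]
width: 0.002
grip_force: 1.3
```

Emit:
{"method": "jog_arm", "body": {
  "deltas": [0.003,0,0,0,0,0,-1,0.005,0,0,0,0,0,-1]
}}

```text
time: 7.85
tool_pos: [0.6125, -0.0297, 0.1657]
tcp_rot: [-3.141, -0.0, 0.01]
wrist_force: [-12.1, -0.5, 6.9]
width: -0.004
grip_force: 7.9
```

Left is at its stop. Now the right lever.

Emit:
{"method": "jog_arm", "body": {
  "deltas": [-0.05,0,0,0,0,0,-1,-0.1,0,0,0,0,0,-1,-0.15,0,0,0,0,0,-1,-0.166,0,0,0,0,0,-1,-0.166,0.05,0,0,0,0,-1,-0.166,0.1,0,0,0,0,-1,-0.166,0.11,0,0,0,0,-1,-0.166,0.11,0,0,0,0,-1]
}}

```text
time: 8.65
tool_pos: [0.4501, -0.1416, 0.1668]
tcp_rot: [3.141, -0.006, 0.006]
wrist_force: [-0.1, 0.1, 0.2]
width: 0.003
grip_force: 0.0
```

Emit:
{"method": "jog_arm", "body": {
  "deltas": [0.01,0,0,0,0,0,-1,0.016,0,0,0,0,0,-1,0.021,0,0,0,0,0,-1,0.025,0,0,0,0,0,-1,0.029,0,0,0,0,0,-1,0.033,0,0,0,0,0,-1,0.037,0,0,0,0,0,-1,0.04,0,0,0,0,0,-1]
}}

```text
time: 9.45
tool_pos: [0.488, -0.1384, 0.1656]
tcp_rot: [-3.141, -0.003, 0.006]
wrist_force: [-5.5, -0.7, 4.2]
width: -0.003
grip_force: 3.0
```

Emit:
{"method": "jog_arm", "body": {
  "deltas": [0.003,0,0,0,0,0,-1,0.006,0,0,0,0,0,-1,0.009,0,0,0,0,0,-1]
}}

```text
time: 9.75
tool_pos: [0.4972, -0.1384, 0.1656]
tcp_rot: [-3.141, -0.003, 0.005]
wrist_force: [-4.9, 0.5, 3.8]
width: -0.001
grip_force: 2.5
```

Emit:
{"method": "jog_arm", "body": {
  "deltas": [0.012,0,0,0,0,0,-1,0.024,0,0,0,0,0,-1,0.036,0,0,0,0,0,-1,0.048,0,0,0,0,0,-1,0.06,0,0,0,0,0,-1,0.072,0,0,0,0,0,-1,0.084,0,0,0,0,0,-1,0.095,0,0,0,0,0,-1]
}}

```text
time: 10.55
tool_pos: [0.5929, -0.1398, 0.1645]
tcp_rot: [-3.141, -0.0, 0.004]
wrist_force: [-3.3, 0.2, -0.1]
width: 0.001
grip_force: 1.5
```

Emit:
{"method": "jog_arm", "body": {
  "deltas": [0.004,0,0,0,0,0,-1,0.008,0,0,0,0,0,-1,0.012,0,0,0,0,0,-1,0.015,0,0,0,0,0,-1,0.018,0,0,0,0,0,-1,0.02,0,0,0,0,0,-1]
}}

```text
time: 11.15
tool_pos: [0.6121, -0.1398, 0.1658]
tcp_rot: [3.142, -0.0, -0.003]
wrist_force: [-7.8, 0.3, 3.1]
width: -0.001
grip_force: 4.4
```

Emit:
{"method": "jog_arm", "body": {
  "deltas": [-0.05,0,0,0,0,0,-1,-0.1,0,0,0,0,0,-1,-0.15,0,0,0,0,0,-1,-0.19,0,0,0,0,0,-1,-0.19,-0.03,-0.03,0,0,0,-1,-0.19,-0.08,-0.04,0,0,0,-1,-0.19,-0.13,-0.04,0,0,0,-1,-0.19,-0.18,-0.04,0,0,0,-1]
}}

```text
time: 11.95
tool_pos: [0.4246, 0.0409, 0.2081]
tcp_rot: [-3.141, 0.003, -0.012]
wrist_force: [1.2, 0.2, -0.5]
width: -0.004
grip_force: 0.0
```

```bash
python3 -c "
from h import *
delta(.41,.2688,.15,6.5)"
```

```text
t 11.95 shift [ -15.5 -227.8   58.2] turn [-0.03 -0.43 -6.62]
```

Emit:
{"method": "jog_arm", "body": {
  "deltas": [-0.015,-0.228,0.058,0,-0.4,-6.6,0.4,-0.015,-0.228,0.058,0,-0.4,-6.6,0.4,-0.015,-0.228,0.058,0,-0.4,-6.6,0.4,-0.015,-0.228,0.058,0,-0.4,-6.6,0.4,-0.015,-0.228,0.058,0,-0.4,-6.6,0.4,-0.015,-0.228,0.058,0,-0.4,-6.6,0.4,-0.015,-0.228,0.058,0,-0.4,-6.6,0.4]
}}

```text
time: 12.65
tool_pos: [0.4083, 0.2684, 0.1482]
tcp_rot: [-3.135, -0.184, 0.008]
wrist_force: [0.3, -0.3, 0.7]
width: 0.696
grip_force: 0.0
```

```bash
python3 - <<'E'
from h import *
import pickle
c=read_camera("wrist");t=read_camera("top")
pickle.dump((c,t),open("c1.pkl","wb"))
r=cv2.resize(t["color"][100:200,262:362],(384,384),interpolation=cv2.INTER_CUBIC)
im=np.clip(np.hstack([c["color"],r])*1.4,0,255).astype(np.uint8);im=cv2.resize(im,(800,343));cv2.imwrite("pics/w1.png",im)
print(proj(c,[[.4249,.2704,.028],[.388,.266,.028]])*800/896);delta(.41,.2688,.019,6.5)
E
```

```text
[[227.99841646 154.78851481]
 [228.03826937 196.56328101]]
t 12.75 shift [  2.4  -1.6 129.4] turn [-0.05  0.3   0.07]
```

View pics/w1.png

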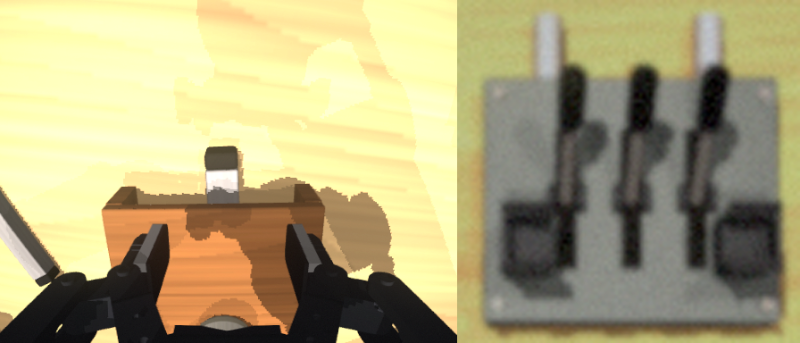

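All three levers lean away, with handles at (572,95), (643,95) and (712,95). In the wrist view the bar end spans u 206–238 with its far edge at v≈148, and the shelf edge is at v≈207.

```bash
python3 - <<'E'
from h import *
import pickle
c,t=pickle.load(open("c1.pkl","rb"))
print(c["origin"]);s=896/800
print(onz(c,np.array([[206,148],[238,148],[206,190],[238,190]])*s,.028))
print(onz(c,np.array([[104,208],[323,206]])*s,.054))
E
```

```text
[0.48764934 0.27842782 0.27308351]
[[0.42850712 0.28898923 0.028     ]
 [0.43155788 0.26293286 0.028     ]
 [0.39181414 0.28547672 0.028     ]
 [0.39502053 0.25823493 0.028     ]]
[[0.3769596  0.36424909 0.054     ]
 [0.39915341 0.19198093 0.054     ]]
```

```bash
python3 -c "
from h import *
delta(.409,.272,.022,6.4)"
```

```text
t 12.75 shift [  1.7  -4.9 126.4] turn [-0.05  0.3   0.17]
```

Emit:
{"method": "jog_arm", "body": {
  "deltas": [0.002,-0.005,0.04,0,0.3,0,0.4,0.002,-0.005,0.08,0,0.3,0,0.4,0.002,-0.005,0.11,0,0.3,0,0.4,0.002,-0.005,0.126,0,0.3,0,0.4,0.002,-0.005,0.126,0,0.3,0,0.4],
  "squeeze": 50
}}

```text
time: 13.25
tool_pos: [0.4069, 0.2699, 0.0197]
tcp_rot: [3.135, 0.177, -0.009]
wrist_force: [-0.9, 0.1, -0.1]
width: 0.702
grip_force: 0.0
```

Emit:
{"method": "jog_arm", "body": {
  "deltas": [0,0,0,0,0,0,-1,0,0,0,0,0,0,-1,0,0,0,0,0,0,-1,0,0,0,0,0,0,-1]
}}

```text
time: 13.65
tool_pos: [0.4102, 0.2729, 0.0238]
tcp_rot: [-3.135, -0.181, -0.003]
wrist_force: [1.4, -3.0, 6.3]
width: 0.32
grip_force: 49.3
```

Emit:
{"method": "jog_arm", "body": {
  "deltas": [0.01,0,0,0,0,0,-1,0.03,0,0,0,0,0,-1,0.055,0,0,0,0,0,-1,0.08,0,0,0,0,0,-1,0.105,0,0,0,0,0,-1,0.13,0,0,0,0,0,-1,0.155,0,0,0,0,0,-1,0.172,0,0,0,0,0,-1]
}}

```text
time: 14.45
tool_pos: [0.5786, 0.2927, 0.0235]
tcp_rot: [-3.136, -0.18, 0.008]
wrist_force: [-15.4, -2.0, 19.4]
width: 0.317
grip_force: 52.0
```

Emit:
{"method": "jog_arm", "body": {
  "deltas": [0.005,0,0,0,0,0,-1,0.005,0,0,0,0,0,-1]
}}

```text
time: 14.65
tool_pos: [0.5842, 0.2934, 0.0235]
tcp_rot: [-3.135, -0.18, 0.004]
wrist_force: [-5.6, -1.1, 10.6]
width: 0.318
grip_force: 51.9
```

```bash
python3 - <<'E'
from h import *
import pickle
t=read_camera("top");pickle.dump(t,open("c2.pkl","wb"))
im=cv2.resize(t["color"][110:300,140:340],(800,760)[:2],interpolation=cv2.INTER_CUBIC)
im=cv2.resize(im,(600,570));cv2.imwrite("pics/t2.png",np.clip(im*1.5,0,255).astype(np.uint8))
s=readout.read_state();print(s["tool_pos"],s["wrist_force"],s["width"],s["grip_force"])
E
```

```text
[0.58419026 0.29339391 0.02353775] [-5.74374247 -1.06378198  9.6884467 ] 0.3144365684088803 51.809761226177216
```

View pics/t2.png

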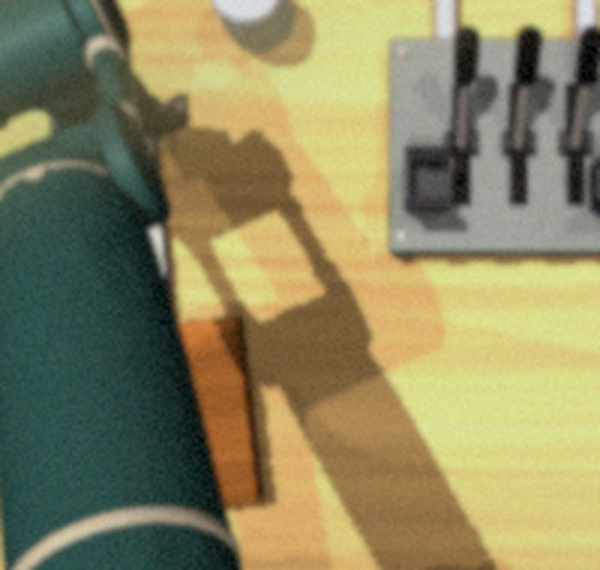

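The top view shows the bar mostly out beside the arm, with its grey near part at (158,250). I'll pull it slightly more, release, back off and look with the wrist camera.

Emit:
{"method": "jog_arm", "body": {
  "deltas": [0.01,0,0,0,0,0,-1,0.02,0,0,0,0,0,-1,0.02,0,0,0,0,0,-1,0.02,0,0,0,0,0,0.3,0.02,0,0,0,0,0,0.3,0.02,0,0,0,0,0,0.3]
}}

```text
time: 15.3
tool_pos: [0.6041, 0.295, 0.0214]
tcp_rot: [-3.136, -0.181, 0.002]
wrist_force: [0.6, -0.3, 0.6]
width: 0.65
grip_force: 0.0
```

Emit:
{"method": "jog_arm", "body": {
  "deltas": [0,0,-0.05,0,0,0,0.3,-0.03,0,-0.09,0,0,0,0.3,-0.07,0,-0.12,0,0,0,0.3,-0.1,0,-0.15,0,0,0,0.3,-0.12,0,-0.16,0,0,0,0.3,-0.12,0,-0.16,0,0,0,0.3,-0.12,0,-0.16,0,0,0,0.3]
}}

```text
time: 16.0
tool_pos: [0.4853, 0.2813, 0.1817]
tcp_rot: [-3.136, -0.181, 0.001]
wrist_force: [-0.1, 0.2, 0.0]
width: 0.65
grip_force: 0.0
```

```bash
python3 - <<'E'
from h import *
import pickle
t=read_camera("wrist");pickle.dump(t,open("c3.pkl","wb"))
cv2.imwrite("pics/w3.png",t["color"])
s=readout.read_state();print(s["tool_pos"],s["tcp_rot"],s["width"])
E
```

```text
[0.48541817 0.28111361 0.18101018] [-3.13625904e+00 -1.80718267e-01  2.61194005e-03] 0.6502477452692631
```

View pics/w3.png

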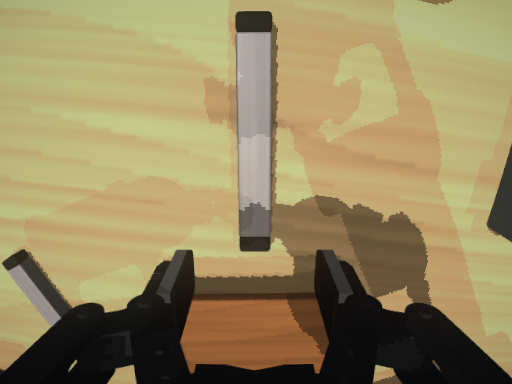

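The whole bar lies free, from about (237–272, 12) at the far end to (241–270, 251) at the near end.

```bash
python3 - <<'E'
from h import *
import pickle
c=pickle.load(open("c3.pkl","rb"))
W=onz(c,[[236.5,12],[272,12],[270.5,250.5],[240,250.5]],.028)
print(W)
o,t,e=fit2([[.1,.014],[.1,-.014],[-.1,-.014],[-.1,.014]],W);print(o,np.degrees(t),e)
delta(*o,.022,np.degrees(t))
E
```

```text
[[0.61645476 0.31066762 0.028     ]
 [0.61949463 0.28427491 0.028     ]
 [0.42435678 0.26034239 0.028     ]
 [0.42119335 0.28774881 0.028     ]]
[0.52037488 0.28575843] 6.838239569876662 0.0018358108541108864
t 16.05 shift [ 35.5  -0.6 159. ] turn [-0.01  0.09 -0.24]
```

Emit:
{"method": "jog_arm", "body": {
  "deltas": [0.036,0,0.05,0,0,-0.3,0.3,0.036,0,0.1,0,0,-0.3,0.3,0.036,0,0.14,0,0,-0.3,0.3,0.036,0,0.159,0,0,-0.3,0.3,0.036,0,0.159,0,0,-0.3,0.3,0.036,0,0.159,0,0,-0.3,0.3],
  "squeeze": 70
}}

```text
time: 16.65
tool_pos: [0.5208, 0.285, 0.0214]
tcp_rot: [3.135, 0.188, -0.006]
wrist_force: [-0.3, 0.3, -0.4]
width: 0.651
grip_force: 0.0
```

Emit:
{"method": "jog_arm", "body": {
  "deltas": [0,0,0,0,0,0,-1,0,0,0,0,0,0,-1,0,0,0,0,0,0,-1,0,0,0,0,0,0,-1]
}}

```text
time: 17.05
tool_pos: [0.5222, 0.286, 0.0247]
tcp_rot: [-3.134, -0.189, -0.003]
wrist_force: [0.8, -1.4, 6.6]
width: 0.309
grip_force: 72.2
```

Emit:
{"method": "jog_arm", "body": {
  "deltas": [0,0,-0.02,0,0,0,-1,0,0,-0.06,0,0,0,-1,0,0,-0.11,0,0,0,-1,0,0,-0.16,0,0,0,-1,0,0,-0.2,0,0,0,-1,0,0,-0.23,0,0,0,-1,0,0,-0.23,0,0,0,-1,0,0,-0.23,0,0,0,-1]
}}

```text
time: 17.85
tool_pos: [0.5203, 0.2851, 0.2515]
tcp_rot: [-3.136, -0.189, 0.004]
wrist_force: [0.1, -0.2, -5.2]
width: 0.31
grip_force: 71.0
```

```bash
python3 - <<'E'
from h import *
for y in(90,-90): delta(.5198,-.0846,.25,y)
s=readout.read_state();print(s["q"],s["tool_pos"],s["tcp_rot"],s["torque"],s["wrist_force"])
E
```

```text
t 17.85 shift [-44.9 367.    1.5] turn [ -0.12   0.11 -83.1 ]
t 17.85 shift [-44.9 367.    1.5] turn [ 0.11  0.12 96.9 ]
[4.58682194e-01 1.09969560e-01 1.77915483e+00 1.15538627e-03
 1.25473503e+00 1.90869475e+00] [0.52030238 0.28510523 0.25146987] [-3.13576462 -0.18903822  0.00395053] [-0.01111159  0.0269769   0.02727839] [ 0.08699459 -0.19308446 -5.21701938]
```

Emit:
{"method": "jog_arm", "body": {
  "deltas": [0,0.03,0,0,0,-8,-1,-0.01,0.06,0,0,0,-16,-1,-0.01,0.1,0,0,0,-24,-1,-0.02,0.14,0,0,0,-32,-1,-0.03,0.18,0,0,0,-40,-1,-0.03,0.22,0,0,0,-48,-1,-0.04,0.26,0,0,0,-56,-1,-0.04,0.3,0,0,0,-64,-1]
}}

```text
time: 18.65
tool_pos: [0.5138, -0.0185, 0.2478]
tcp_rot: [-2.548, -1.826, 0.012]
wrist_force: [1.1, -0.7, -4.9]
width: 0.311
grip_force: 71.0
```

```bash
python3 - <<'E'
from h import *
delta(.5198,-.0846,.25,90)
E
```

```text
t 18.65 shift [-60.6  27.   -2.3] turn [ -0.58   0.03 -18.77]
```

Emit:
{"method": "jog_arm", "body": {
  "deltas": [-0.03,0.013,0,0,0,-8,-1,-0.06,0.026,0,0,0,-16,-1,-0.06,0.026,0,0,0,-18.9,-1,-0.06,0.026,0,0,0,-18.9,-1,-0.06,0.026,0,0,0,-18.9,-1,-0.06,0.026,0,0,0,-18.9,-1]
}}

```text
time: 19.25
tool_pos: [0.5213, -0.0817, 0.2506]
tcp_rot: [-2.223, -2.215, 0.004]
wrist_force: [-0.4, -0.0, -4.0]
width: 0.311
grip_force: 71.1
```

```bash
python3 - <<'E'
from h import *
import pickle
t=read_camera("wrist");s=read_camera("side");p=read_camera("top");pickle.dump((t,s,p),open("c4.pkl","wb"))
r=cv2.resize(s["color"][100:250,180:330],(384,384),interpolation=cv2.INTER_CUBIC)
cv2.imwrite("pics/w4.png",cv2.resize(np.hstack([t["color"],r]),(800,343)))
delta(.5198,-.0846,.25,90)
T=readout.read_state();print(T["tool_pos"],T["tcp_rot"],t["origin"])
x,y=.5638,-.0846
P=[[x-.044,y-.1,.25],[x-.044,y+.1,.25],[x-.044,y-.106,.137],[x-.044,y+.106,.137],[x+.105,y+.125,.05],[x+.105,y-.125,.05]]
print((proj(t,P)*800/896).round(),proj(p,P))
E
```

```text
t 19.4 shift [-2.8 -2.3  2. ] turn [-0.13 -0.02 -0.16]
[ 0.52207394 -0.08178018  0.25204313] [-2.22319908e+00 -2.21694895e+00  2.16061432e-03] [ 0.52246666 -0.00197293  0.3760394 ]
[[225. 396.]
 [222.  31.]
 [226. 288.]
 [225.  45.]
 [373.  37.]
 [347. 253.]] [[363.26879958 162.97630072]
 [278.95306251 162.94469388]
 [355.88060151 169.45784235]
 [276.27022664 169.39884471]
 [269.7718269  123.03642679]
 [355.4275888  122.86619212]]
```

View pics/w4.png

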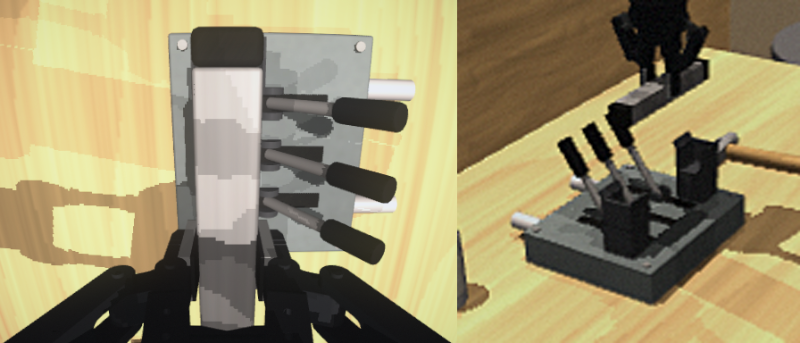

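The bar is held level above the bank, its far end at wrist (191–265, 27). The bank corners, at (169,35) and (372,37), are close to where I predicted.

```bash
python3 - <<'E'
from h import *
import pickle
t,s,p=pickle.load(open("c4.pkl","rb"))
k=896/800
print(onz(t,np.array([[190.5,27],[265,27],[193,150],[261,150]])*k,.255))
print(onz(t,np.array([[169,35],[372,37],[182,45],[360,46]])*k,.05))
E
```

```text
[[ 0.50841568  0.01634527  0.255     ]
 [ 0.53581338  0.01620877  0.255     ]
 [ 0.50785693 -0.03021396  0.255     ]
 [ 0.53542032 -0.03029483  0.255     ]]
[[0.46283739 0.04020374 0.05      ]
 [0.66820062 0.04022219 0.05      ]
 [0.47556164 0.03034047 0.05      ]
 [0.65622513 0.03090699 0.05      ]]
```

Emit:
{"method": "jog_arm", "body": {
  "deltas": [-0.001,-0.0015,0.03,0,0,-0.2,-1,-0.001,-0.0015,0.055,0,0,-0.2,-1,-0.001,-0.0015,0.07,0,0,-0.2,-1,-0.001,-0.0015,0.08,0,0,-0.2,-1,-0.001,-0.0015,0.08,0,0,-0.2,-1,-0.001,-0.0015,0.08,0,0,-0.2,-1]
}}

```text
time: 20.0
tool_pos: [0.5213, -0.0835, 0.1733]
tcp_rot: [-2.221, -2.221, 0.001]
wrist_force: [0.0, 0.0, -4.8]
width: 0.306
grip_force: 71.0
```

```bash
python3 - <<'E'
from h import *
import pickle
t=read_camera("wrist");s=read_camera("side");pickle.dump((t,s),open("c5.pkl","wb"))
r=cv2.resize(s["color"][130:230,200:320],(480,400),interpolation=cv2.INTER_CUBIC)
l=cv2.resize(t["color"][0:384,130:450],(333,400))
cv2.imwrite("pics/w5.png",np.hstack([l,r]))
delta(.5205,-.0857,.1187,90)
T=readout.read_state();print(T["tool_pos"],T["wrist_force"])
E
```

```text
t 20.1 shift [-2.  -1.3 55.3] turn [ 0.06  0.02 -0.  ]
[ 0.52179109 -0.08370729  0.17399286] [ 0.10236257  0.38698859 -3.93299612]
```

View pics/w5.png

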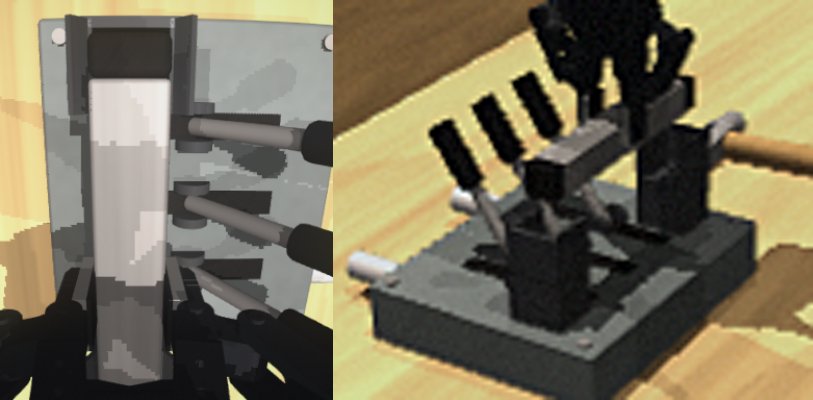

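The bar is just above the brackets. The bracket walls are at crop u 68 and 197, with the bar between them at 89–171, and the end wall is at v 14–26.

```bash
python3 - <<'E'
from h import *
import pickle
t,s=pickle.load(open("c5.pkl","rb"))
f=lambda a:np.array(a)*[320/333,384/400]+[130,0]
print(onz(t,f([[67.5,14],[197,14],[91,27],[174,27],[67.5,60],[196,60]]),.137))
print(onz(t,f([[89,28],[171,28],[92,150],[168,150]]),.177), t["origin"])
E
```

```text
[[0.49556303 0.02763126 0.137     ]
 [0.54971191 0.02762699 0.137     ]
 [0.50531284 0.02227601 0.137     ]
 [0.54017619 0.02227486 0.137     ]
 [0.49490221 0.0090265  0.137     ]
 [0.54997784 0.00901271 0.137     ]]
[[ 0.50871362  0.01555045  0.177     ]
 [ 0.53464153  0.0155304   0.177     ]
 [ 0.50866346 -0.02346892  0.177     ]
 [ 0.5346783  -0.02347772  0.177     ]] [ 0.52163535 -0.00370232  0.29855434]
```

Emit:
{"method": "jog_arm", "body": {
  "deltas": [0,0.001,0.008,0,0,0,-1,0,0.001,0.016,0,0,0,-1,0,0.001,0.024,0,0,0,-1,0,0.001,0.031,0,0,0,-1,0,0.001,0.037,0,0,0,-1,0,0.001,0.042,0,0,0,-1,0,0.001,0.046,0,0,0,-1,0,0.001,0.048,0,0,0,-1]
}}

```text
time: 20.9
tool_pos: [0.5213, -0.0835, 0.1239]
tcp_rot: [-2.22, -2.22, 0.002]
wrist_force: [-0.7, -0.6, -5.2]
width: 0.309
grip_force: 71.1
```

Emit:
{"method": "jog_arm", "body": {
  "deltas": [0,0,0.002,0,0,0,-1,0,0,0.004,0,0,0,-1,0,0,0.005,0,0,0,-1,0,0,0.005,0,0,0,-1]
}}

```text
time: 21.3
tool_pos: [0.5215, -0.0835, 0.1194]
tcp_rot: [-2.22, -2.22, 0.002]
wrist_force: [-0.5, -0.9, -5.1]
width: 0.309
grip_force: 71.1
```

Emit:
{"method": "jog_arm", "body": {
  "deltas": [0,0,0.001,0,0,0,-1,0,0,0.002,0,0,0,-1,0,0,0.002,0,0,0,-1]
}}

```text
time: 21.6
tool_pos: [0.5218, -0.0835, 0.1187]
tcp_rot: [-2.221, -2.221, 0.001]
wrist_force: [-3.2, 0.8, 5.0]
width: 0.309
grip_force: 72.1
```

The bar touched down at the predicted height. Release gently, then lift.

Emit:
{"method": "jog_arm", "body": {
  "deltas": [0,0,0,0,0,0,-0.3,0,0,0,0,0,0,-0.15,0,0,0,0,0,0,0,0,0,0,0,0,0,0.1,0,0,0,0,0,0,0.1]
}}

```text
time: 22.1
tool_pos: [0.5216, -0.0835, 0.1174]
tcp_rot: [-2.221, -2.22, 0.002]
wrist_force: [0.3, -0.7, -0.5]
width: 0.549
grip_force: 0.0
```

Emit:
{"method": "jog_arm", "body": {
  "deltas": [0,0,-0.01,0,0,0,0.1,0,0,-0.03,0,0,0,0.1,0,0,-0.07,0,0,0,0.1,0,0,-0.12,0,0,0,0.1,0,-0.02,-0.16,0,0,0,0.1,0,-0.05,-0.16,0,0,0,0.1,0,-0.08,-0.16,0,0,0,0.1,0,-0.08,-0.16,0,0,0,0.1]
}}

```text
time: 22.9
tool_pos: [0.4393, -0.0834, 0.2786]
tcp_rot: [-2.222, -2.22, 0.002]
wrist_force: [0.4, -0.3, 0.3]
width: 0.551
grip_force: 0.0
```

```bash
python3 - <<'E'
from h import *
s=read_camera("side");t=read_camera("top")
l=cv2.resize(s["color"][130:230,200:320],(480,400),interpolation=cv2.INTER_CUBIC)
r=cv2.resize(t["color"][60:300,130:320],(317,400))
cv2.imwrite("pics/w6.png",np.hstack([l,r]))
T=readout.read_state();print(T["tool_pos"],T["wrist_force"],T["time"])
x,y=.5645,-.0847
print((proj(s,[[x-.058,y+.1,.122],[x-.058,y+.1,.094],[x-.03,y+.1,.122],[x-.058,y+.1,.136]])-[200,130])*4)
E
```

```text
[ 0.4418158  -0.08358169  0.27846671] [ 0.02599765 -0.67485757 -0.97514151] 23.0
[[220.64902197 238.34461271]
 [221.98268766 272.07759601]
 [189.04026464 229.15716373]
 [219.97281661 221.21687726]]
```

View pics/w6.png

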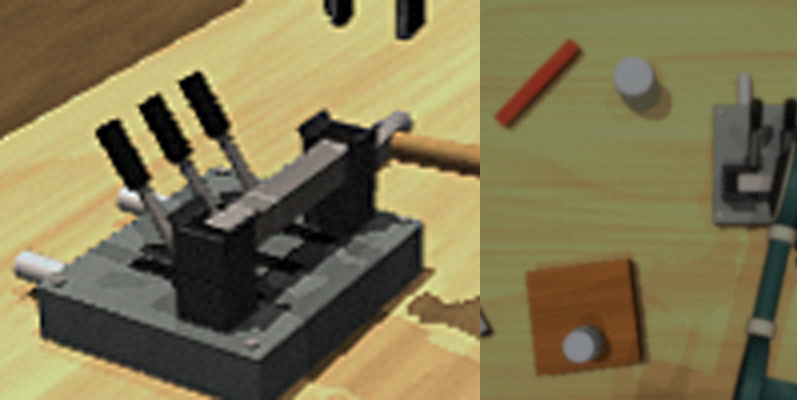

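The bar lies level, down inside both brackets (crop (215,220) to (345,145)). All three levers are over, the jar, can and hammer are where they were, and the gripper is clear. I'm handing in.

```bash
python3 -c "
from h import *
print(finish_job())"
```

```text
the job is handed in; nothing more can be done
None
```

I threw all three levers (middle, left, right; none was blocked), laid the locking bar in both brackets, and handed the job in at about 23 s; the verdict was not shown.

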